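# Open the push-and-turn safety cap on the shed's chemical bottle

### The job

Open the chemical bottle that is strapped in its bracket: press its safety cap down against the spring, turn it anticlockwise (seen from above) until it comes up against the end stop, lift it off and set it down gently, right way up, in the metal tray. Never force the cap, for its plastic lugs crack, and leave the torch, screwdriver and mug where they are.

Things in the scene. Friction and masses are not known exactly. Their poses are not given: they have to be found in the camera images.
- bottle: White wide-neck chemical bottle, 96 mm across, neck rim 137 mm up, strapped and bolted to the counter in a steel bracket (130 x 130 x 3 mm foot plate); cannot move. Origin: centre of the underside at counter height, z up. Its x axis is the direction of the two locking notches (at +x and -x).
- cap: Grey push-and-turn safety cap, 60 g, locked on the bottle at the start. Origin: on its axis at the skirt's lower edge, z up. Skirt 64 mm across; flat disc top at z = 28 mm. Two inner lugs, 8 mm wide, at its +x and -x. Locked: origin 120 mm above the bottle's, x along the bottle's x with about 3 degrees play. More than about 40 N of contact force on the bottle, pushing or twisting, cracks the lugs.
- wing (a point): Middle of the cap's wing bar, made for gripping: on the cap's axis, 41 mm above the cap's origin; axes as the cap's. Bar 50 mm long (x), 16 mm thick (y), 26 mm high, from the disc (13 mm below this point) up. The disc is bare on both sides of the bar, so fingertips may rest on it.
- mouth (a point): Centre of the bottle's neck rim, 137 mm above the bottle's origin. A spring here lifts the cap with about 6 N; push it down 3 mm or more (about 12 N) for its lugs to pass under the steps beside the notches; at 5 mm (16 N) it bottoms on the rim and force rises steeply. Side play of the cap about 1.5 mm.
- notch (a point): Where a cap lug sits in the neck's notch at the bottle's +x, 120 mm up. Held down, the cap turns anticlockwise (from above) until its lugs meet end stops hidden under the skirt, 50 to 84 degrees past the bottle's x (differs from bottle to bottle, found only by feel); only in the last 5 degrees before the stops do the lugs stand in open gates, where it lifts straight off. Clockwise: blocked.
- tray: Shallow open metal tray, outside 160 mm (x) x 140 mm (y) x 18 mm high, walls 4 mm, floor 4 mm thick, 0.7 kg, loose on the counter. Origin: centre of the underside.
- torch: Bystander: black torch lying on the counter, 150 mm long along its x, head 44 mm across at +x. Origin under its middle.
- screwdriver: Bystander: silver screwdriver, 190 mm long along its x, lying on the counter.
- mug: Bystander: white ceramic mug, 82 mm across, 92 mm tall, handle at its +y. Origin: centre of the underside.
Things that resemble listed ones, but are neither listed nor needed, are in the scene too. Of the things that look like the tray, the middle-sized one is meant.

How it is judged:
By the outcome, as a careful person would: the job done as asked, in the order asked, and still so for the second after the job is handed in, with the robot touching nothing.
It also fails if it takes over 72 s, if anything falls off the work surface, if the arm or the gripper's body presses on something with over 40 N, if the wrist force passes 120 N, or if a joint passes its speed limit or range.

### The arm

A 6-joint arm with a two-finger parallel gripper is mounted at the origin on the work surface. World frame = base frame: x ahead of the robot, y to its left, z up, the work surface at z = 0. Lengths are in m, angles in degrees, forces in N, time in s.
With the tool pointing down it reaches from about 0.25 to 0.775 m from the base axis. Payload 4 kg.
Tool frame: the origin (TCP) lies between the finger pads; the fingertips stand 19 mm ahead of it and the grasp point (between the pads) is the TCP (ctrl.tip_extent is the distance from the TCP to the fingertips, in m); z points along the fingers, y is the direction in which the jaws open and shut (so a half turn about z gives the same grasp; the last joint's range is limited). The gripper opens to 94 mm and grips with 3 to 60 N. Pads are 16 mm wide; open, the fingers measure 119 mm over their backs; the gripper's body (75 mm by 177 mm) begins 78 mm behind the grasp point.
Start: joints at [-77.527, 4.996, 78.535, -0, 96.463, -5.907], TCP at [0.173, -0.522, 0.197] pointing down, gripper open.
Joint ranges: [-177.83, 177.83], [-43.37, 116.18], [15.69, 146.23], [-61.86, 241.86], [9.47, 152.12], [-147.06, 147.06]. Speed limits (degrees/s): [159.86, 159.86, 180, 180, 180, 180].

### API

Orientations are given as [roll, pitch, yaw] about the fixed x, y, z axes, in that order (R = Rz(yaw) Ry(pitch) Rx(roll)).
In Python, from plant import telemetry, cams, close_job, ctrl gives the robot as it stands. The module is installed in compiled form; this text tells all that it offers.
- The arm moves only by the tool jog_arm, never from a script. Its argument "deltas" is a list of rows, each a list of 4 numbers: the shift along the tool's x, y, z in m, then the turn about the tool's z in degrees. A call has 1 to 10 rows; each row shifts and turns the commanded pose from where the row before left it, along the tool's axes as they then stand; what a row does not reach is not made up. A row lasts 1/8 s, in which the tool goes at most 62.5 mm and 10.7 degrees, less where a joint would pass 70% of its speed; a pose out of reach is approached as far as the arm can. A call with a gripper value outside its range is refused whole. "claw" is the opening, from -1 (shut) to 1 (fully open), so that 0 is half open, set as the call begins (left out, the last holds). The fingers move at their own pace and stop on an object; "squeeze" is the grip in N (left out, the last holds). Time passes only in rows, so rows that do not move let the fingers close. It gives the time, the measured TCP pose, the force and the opening at its end, in the units of the state.
- telemetry.state(): the state, without advancing time (a new reading comes with each control period).
- cams.capture(name): name is "scene" or "top"; returns a dict with "img" (420x560x3 uint8, red, green, blue), "range_z" (420x560 float32, m along the optical axis (not along the pixel's ray), 0 where there is no reading), "intrinsics" (3x3 intrinsics, pixels), "k1" (the pictures are not rectified: a ray, as slopes to the right and down, at radius r is drawn at 1 + k1 r^2 times it, then the intrinsics apply), "pose" (4x4, takes a point from camera to world coordinates). Camera axes: x right, y up, looking along -z (the intrinsics and any distortion apply to the point x, -y, -z); pixel columns grow to the right and rows downward; lengths in m; the calibration is good to about 2 mm. A picture is of the moment at which its call begins.
- close_job(): hands the job in, once; it reports no verdict.
The state is a dict: "t": time; "joint_positions": joint angles; "qd": joint speeds; "joint_efforts": joint torques, N m; "ee_pos": TCP position; "tcp_rot": TCP orientation; "ft_force": force on the tool from outside, world axes, zero at the start; "ft_torque": the same for the moment, N m; "grip_width": finger opening in m.
Only numpy, scipy, OpenCV 4.12 (cv2) and the standard library are available. Lean on these libraries where they do the work, as an engineer would, in place of code of your own. Each camera call takes 0.05 s, during which the arm holds its last target. There are 200 camera calls.

## Working session

There is one attempt and no reset: what is moved stays moved. The work goes in short steps, Python scripts to look and compute and a tool call to move; the robot and the scene stay as the last step left them, time stands still between calls to the robot, and variables do not carry over. Pictures are saved under pics/ and viewed, about 8 in all and at most 12, crops included, and the job is handed in when it is done.

Besides the shell and the picture viewer there is one more tool, called as name([rows], argument=value, ...), one row to a line, values as JSON. jog_arm: Moves the arm, as the interface text tells. Its arguments: {"type":"object","properties":{"deltas":{"type":"array","items":{"type":"array","items":{"type":"number"}}},"claw":{"type":"number"},"squeeze":{"type":"number"}},"required":["deltas"]}

```bash
mkdir -p pics; cat > h.py <<'E'
import numpy as np, cv2
from plant import telemetry, cams, close_job, ctrl
def cap(n):
    c=cams.capture(n); np.savez(f'{n}.npz',**c); return c
def load(n): return dict(np.load(f'{n}.npz'))
def save(c,f): cv2.imwrite(f'pics/{f}.png',c['img'][:,:,::-1])
def rays(c,uv):
    uv=np.asarray(uv,float).reshape(-1,1,2)
    p=cv2.undistortPoints(uv,c['intrinsics'],np.array([float(c['k1']),0,0,0])).reshape(-1,2)
    d=np.c_[p[:,0],-p[:,1],-np.ones(len(p))]
    return d
def onplane(c,uv,z):
    T=c['pose'];d=rays(c,uv)@T[:3,:3].T;o=T[:3,3]
    return o+d*((z-o[2])/d[:,2])[:,None]
def cloud(c):
    h,w=c['range_z'].shape
    v,u=np.mgrid[:h,:w]
    d=rays(c,np.c_[u.ravel(),v.ravel()])*c['range_z'].reshape(-1,1)
    return (d@c['pose'][:3,:3].T+c['pose'][:3,3]).reshape(h,w,3)
E
python3 - <<'E'
from h import *
for n in('scene','top'):
    c=cap(n); save(c,n+'0'); print(n,c['pose'].round(3).tolist(),c['intrinsics'].tolist(),c['k1'])
print(telemetry.state(),ctrl.tip_extent)
E
```

```text
scene [[-0.544, -0.72, 0.431, 0.96], [0.839, -0.471, 0.273, 0.157], [0.006, 0.51, 0.86, 1.06], [0.0, 0.0, 0.0, 1.0]] [[451.5078002816549, 0.0, 281.1618940475379], [0.0, 451.5078002816549, 209.6328646084089], [0.0, 0.0, 1.0]] -0.09221651773498864
top [[-0.02, 0.997, -0.078, 0.399], [-1.0, -0.019, 0.01, -0.128], [0.009, 0.078, 0.997, 1.159], [0.0, 0.0, 0.0, 1.0]] [[497.9847858871192, 0.0, 283.43251437689526], [0.0, 497.9847858871192, 202.74504521140105], [0.0, 0.0, 1.0]] 0.009296260131405167
{'t': 0.1, 'joint_positions': array([-7.75282482e+01,  5.03766658e+00,  7.86150891e+01, -2.79041573e-04,
        9.64630898e+01, -5.90757943e+00]), 'qd': array([ 0.05946435, -0.04222194, -0.30844981, -0.08476083, -0.00787137,
        0.02042005]), 'joint_efforts': array([ 1.32993726e-03, -3.41252124e+01, -3.03302085e+01,  7.18546193e-02,
        3.04128451e-02, -9.17011243e-05]), 'ee_pos': array([ 0.17329879, -0.52144863,  0.19550343]), 'tcp_rot': array([-1.79884741e+02, -1.16474212e-02,  1.83792883e+01]), 'ft_force': array([ 0.76281324,  0.34964159, -1.22451014]), 'ft_torque': array([-0.02828702,  0.01755981,  0.02340222]), 'grip_width': 0.09411273360524944} 0.019
```

View pics/scene0.png

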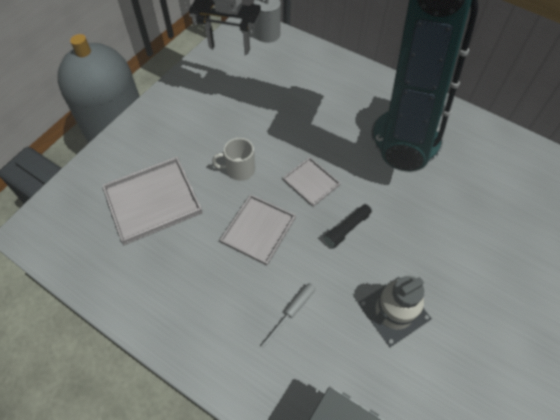

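View pics/top0.png

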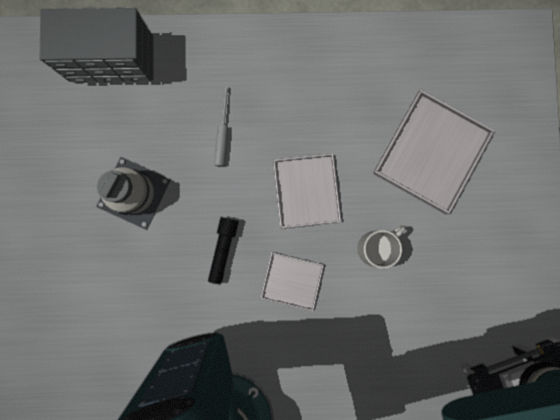

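The scene view shows the bottle at (400,300) and three trays: large at (150,200), middle at (258,230) and small at (311,181). In the top view the bottle is at (118,188), with trays large at (435,150), middle at (308,190) and small at (294,280). The only cap candidate is the grey one with a bar, at top (118,185). I choose the middle tray at (308,190). Next I measure the cap, tray and foot plate and take a close crop.

```bash
python3 - <<'E'
from h import *
t=load('top');s=load('scene')
P=cloud(t);Q=cloud(s)
# coarse bottle region
for n,C,(u0,u1,v0,v1) in(('top',P,(80,190,145,240)),('scene',Q,(345,445,265,350))):
    X=C[v0:v1,u0:u1].reshape(-1,3)
    for a,b in((.165,.185),(.142,.156),(.155,.165),(.001,.012)):
        m=(X[:,2]>a)&(X[:,2]<b);Y=X[m]
        if m.sum()>5:
            r=cv2.minAreaRect((Y[:,:2]*1000).astype(np.float32)); c=cv2.minEnclosingCircle((Y[:,:2]*1000).astype(np.float32))
            print(n,a,m.sum(),Y.mean(0).round(4),'rect',np.round(r[0],1),np.round(r[1],1),round(r[2],1),'circ',np.round(c[0],1),round(c[1],1))
    print(n,'zmax',np.percentile(X[:,2],[50,90,97,99,100]).round(4))
# trays by colour: reddish-light
for n,c in(('top',t),('scene',s)):
    im=c['img'].astype(int); m=((im[:,:,0]-im[:,:,2]>-2)&(im[:,:,0]>110)).astype(np.uint8)
    m=cv2.morphologyEx(m,cv2.MORPH_CLOSE,np.ones((3,3)))
    for k in cv2.findContours(m,0,2)[0]:
        if cv2.contourArea(k)>600:
            w=onplane(c,k.reshape(-1,2),.004)[:,:2]*1000
            r=cv2.minAreaRect(w.astype(np.float32)); print(n,'tray?',k.reshape(-1,2).mean(0).round(),np.round(r[0],1),np.round(r[1],1),round(r[2],1))
a=cv2.resize(t['img'][140:240,75:195],None,fx=4,fy=4,interpolation=3);b=cv2.resize(s['img'][265:350,345:445],None,fx=4,fy=4,interpolation=3)
o=np.zeros((400,880,3),np.uint8);o[:400,:480]=a;o[:340,480:]=b
cv2.imwrite('pics/crop0.png',cv2.resize(o,(800,364))[:,:,::-1])
E
```

```text
top 0.165 232 [0.5198 0.2072 0.1736] rect [520.  208.3] [17.7 49.4] 62.3 circ [520.3 208.5] 25.1
top 0.142 524 [0.5186 0.2037 0.1484] rect [520.1 208.2] [63.6 63.8] 49.4 circ [520.  208.1] 32.9
top 0.155 46 [0.5176 0.2018 0.1597] rect [518.6 202.3] [12.6 50.9] 74.6 circ [520.3 208.4] 25.5
top 0.001 4031 [0.5187 0.2011 0.0031] rect [522.3 206.8] [257.3 220.2] 89.0 circ [523.2 206.7] 166.2
top zmax [0.0017 0.1028 0.1551 0.1754 1.1593]
scene 0.165 195 [0.5213 0.2056 0.1741] rect [520.3 205.4] [16.7 52.1] 60.9 circ [521.  206.7] 26.1
scene 0.142 471 [0.5256 0.2073 0.1485] rect [521.9 206.4] [61.8 62.4] 68.6 circ [520.  206.3] 33.1
scene 0.155 31 [0.5322 0.2044 0.1599] rect [526.6 209.7] [12.9 48.1] 44.8 circ [524.2 207.3] 24.3
scene 0.001 3105 [0.5202 0.2051 0.003 ] rect [503.4 206.1] [216.2 267.3] 32.2 circ [503.5 205.4] 171.2
scene zmax [0.0018 0.1081 0.1554 0.1757 1.0595]
top tray? [433. 403.] [  12.8 -448.5] [ 49.3 222.5] 11.8
top tray? [315. 390.] [  57.8 -205.3] [119.7 170.5] 0.5
top tray? [283. 196.] [ 505.3 -148.5] [ 967.7 1324.8] 1.4
scene tray? [ 97. 340.] [1089.9 -379. ] [722.  276.9] 89.3
scene tray? [259. 231.] [ 513.2 -200.4] [171.4 151.3] 4.9
scene tray? [313. 181.] [ 303. -160.] [134.8 112.5] 74.5
scene tray? [151. 199.] [ 598.7 -501. ] [220.3 234.5] 59.3
scene tray? [233. 157.] [ 348.4 -377. ] [137.9 134.4] 86.0
scene tray? [72. 67.] [  317.2 -1170.5] [868.  467.3] 52.8
```

View pics/crop0.png

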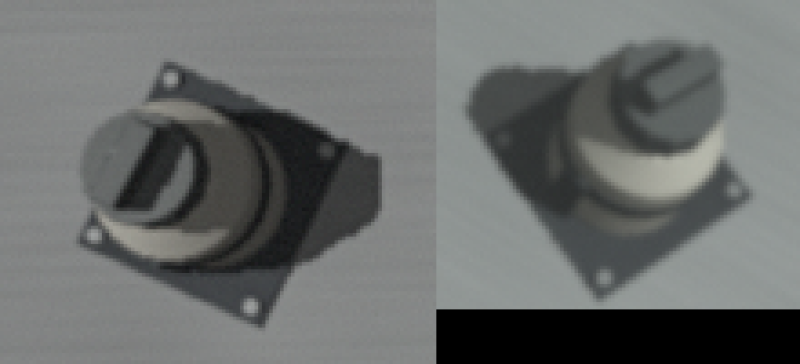

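The crop shows the cap with its bar running lower-left to upper-right in the top view, (120,210)→(175,130), so the bar points about −28° in world. The cap axis is near (0.520, 0.207), with the disc at 0.148 and the bar top at 0.174. First I raise and turn by +47°, then travel.

jog_arm([
  [0,0,-0.015,9.4],
  [0,0,-0.015,9.4],
  [0,0,-0.015,9.4],
  [0,0,-0.015,9.4],
  [0,0,-0.015,9.4],
  [0,0,0,0],
], claw=-0.1, squeeze=40)

```text
t: 0.85
ee_pos: [0.1735, -0.5224, 0.2725]
tcp_rot: [179.9, -0.1, -28.5]
ft_force: [0.9, 0.2, 0.0]
grip_width: 0.0424
```

```bash
cat >> h.py <<'E'
def go(x,y,z,yaw=None,s=None):
    s=s or telemetry.state(); p=s['ee_pos']; w=np.radians(s['tcp_rot'][2]); d=np.array([x,y,z])-p
    print('t',round(s['t'],2),'p',p.round(4),'rot',s['tcp_rot'].round(2),'F',s['ft_force'].round(1),'T',s['ft_torque'].round(2),'g',round(s['grip_width'],4))
    print('tool delta',np.round([d[0]*np.cos(w)+d[1]*np.sin(w),d[0]*np.sin(w)-d[1]*np.cos(w),-d[2]],4),'turn',None if yaw is None else round(s['tcp_rot'][2]-yaw,2))
E
python3 - <<'E'
from h import *
go(.520,.2073,.26,-28.4)
t=load('top');s=load('scene')
for n,c,uv in(('top',t,(308,190)),('scene',s,(258,230))):
    P=cloud(c); m=(P[:,:,2]>.013)&(P[:,:,2]<.022)&(np.hypot(P[:,:,0]-.51,P[:,:,1]+.2)<.13)
    Y=P[m][:,:2]*1000; r=cv2.minAreaRect(Y.astype(np.float32)); print(n,m.sum(),r)
uv=[(275,159),(335,154),(342,221),(283,227)]
w=onplane(t,uv,.018); print(w.round(4),w.mean(0).round(4))
E
```

```text
t 0.85 p [ 0.1735 -0.5224  0.2725] rot [ 1.7992e+02 -7.0000e-02 -2.8510e+01] F [0.9 0.2 0. ] T [0.08 0.01 0.05] g 0.0424
tool delta [-0.0438 -0.8066  0.0125] turn -0.11
top 444 ((517.206787109375, -193.47607421875), (160.11074829101562, 140.2638702392578), 5.029193878173828)
scene 398 ((515.76220703125, -195.83985900878906), (163.0673065185547, 141.85153198242188), 4.80817985534668)
[[ 0.5905 -0.122   0.018 ]
 [ 0.5996 -0.2613  0.018 ]
 [ 0.4439 -0.273   0.018 ]
 [ 0.4329 -0.1374  0.018 ]] [ 0.5167 -0.1984  0.018 ]
```

The tray measures 160 × 140 mm in both views, so it is the middle one. Its centre is (0.5165, −0.1945). Now I move over the cap.

jog_arm([
  [-0.0024,-0.02,0,0],
  [-0.0024,-0.045,0,0],
  [-0.0024,-0.045,0,0],
  [-0.0024,-0.045,0,0],
  [-0.0024,-0.045,0,0],
  [-0.0024,-0.045,0,0],
  [-0.0024,-0.045,0,0],
  [-0.0024,-0.045,0,0],
  [-0.0024,-0.045,0,0],
  [-0.0024,-0.045,0,0],
])

```text
t: 2.1
ee_pos: [0.3554, -0.1347, 0.2705]
tcp_rot: [-180.0, 0.1, -28.5]
ft_force: [1.0, 0.4, 0.2]
grip_width: 0.0421
```

jog_arm([
  [-0.0024,-0.045,0,0],
  [-0.0024,-0.045,0,0],
  [-0.0024,-0.045,0,0],
  [-0.0024,-0.045,0,0],
  [-0.0024,-0.045,0,0],
  [-0.0024,-0.045,0,0],
  [-0.0024,-0.045,0,0],
  [-0.0024,-0.045,0,0],
  [0,-0.02,0,0],
  [0,0,0,0],
])

```text
t: 3.35
ee_pos: [0.5203, 0.2059, 0.2705]
tcp_rot: [179.9, 0.1, -28.5]
ft_force: [-1.0, -0.3, -0.4]
grip_width: 0.0423
```

```bash
python3 - <<'E'
from h import *
go(.520,.2073,.2,-28.4)
t=cap('top');s=cap('scene')
a=cv2.resize(t['img'][130:250,60:200],None,fx=3,fy=3,interpolation=3);b=cv2.resize(s['img'][230:350,340:460],None,fx=3,fy=3,interpolation=3)
o=np.zeros((360,780,3),np.uint8);o[:,:420]=a;o[:,420:]=b
cv2.imwrite('pics/crop1.png',o[:,:,::-1])
E
```

```text
t 3.35 p [0.5203 0.2059 0.2705] rot [ 1.7988e+02  9.0000e-02 -2.8480e+01] F [-1.  -0.3 -0.4] T [0.06 0.04 0.  ] g 0.0423
tool delta [-0.0009 -0.0011  0.0705] turn -0.08
```

View pics/crop1.png

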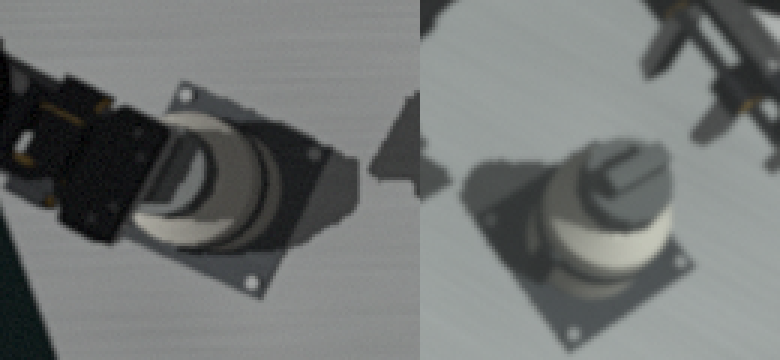

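The jaws straddle the bar above the cap: fingers at (655,60) and (720,110) in the scene crop, cap at (625,180). Going down to just above the disc, then closing gently.

jog_arm([
  [-0.0009,-0.0011,0.01,0],
  [0,0,0.02,0],
  [0,0,0.02,0],
  [0,0,0.02,0],
  [0,0,0.015,0],
  [0,0,0.01,0],
  [0,0,0.005,0],
  [0,0,0,0],
])

```text
t: 4.45
ee_pos: [0.5209, 0.2067, 0.1716]
tcp_rot: [-180.0, -0.0, -28.6]
ft_force: [-0.6, -0.1, -0.2]
grip_width: 0.0421
```

jog_arm([
  [0,0,0,0],
  [0,0,0,0],
  [0,0,0,0],
  [0,0,0,0],
], claw=-1, squeeze=8)

```text
t: 4.95
ee_pos: [0.5209, 0.2068, 0.1717]
tcp_rot: [-180.0, -0.0, -28.6]
ft_force: [-0.5, -1.0, 0.8]
grip_width: 0.0055
```

```bash
python3 - <<'E'
from h import *
go(.520,.2073,.167,-28.4)
E
```

```text
t 4.95 p [0.5209 0.2068 0.1717] rot [-1.7999e+02 -1.0000e-02 -2.8620e+01] F [-0.5 -1.   0.8] T [0.1  0.05 0.09] g 0.0055
tool delta [-0.001  -0.      0.0047] turn -0.22
```

The opening reads 5.5 mm, which is too small for a 16 mm bar. Looking before I do anything else.

```bash
python3 - <<'E'
from h import *
t=cap('top');s=cap('scene')
print(telemetry.state()['grip_width'])
a=cv2.resize(t['img'][130:250,60:200],None,fx=3,fy=3,interpolation=3);b=cv2.resize(s['img'][230:350,340:460],None,fx=3,fy=3,interpolation=3)
o=np.zeros((360,780,3),np.uint8);o[:,:420]=a;o[:,420:]=b
cv2.imwrite('pics/crop2.png',cv2.convertScaleAbs(o,alpha=1.6)[:,:,::-1])
E
```

```text
0.0009737914322967477
```

View pics/crop2.png

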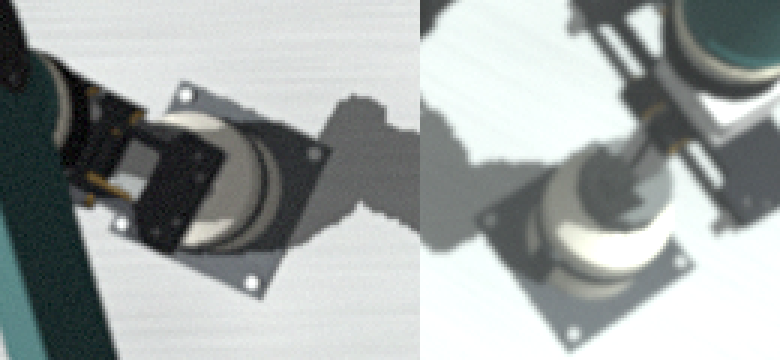

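```bash
python3 - <<'E'
from h import *
s=load('scene');P=cloud(s)
np.set_printoptions(linewidth=250)
print('z mm scene, rows 270-305 cols 385-430')
print((P[270:306:2,386:432:2,2]*1000).round().astype(int))
print('x');print((P[270:300:4,386:432:4,0]*1000).round().astype(int));print('y');print((P[270:300:4,386:432:4,1]*1000).round().astype(int))
cv2.imwrite('pics/crop3.png',cv2.convertScaleAbs(cv2.resize(s['img'][255:325,370:450],(800,600)[::1],interpolation=2),alpha=1.6)[:,:,::-1])
E
```

```text
z mm scene, rows 270-305 cols 385-430
[[  1  -3   1   1   3   2   1  -1  -2  -4  -1   6   0 286 246 302 302 305 303 304 305 314 319]
 [  1   1   1   4   1  -2   2   1   0   2   0  -3   2 232 241 295 299 305 305 304 303 303 317]
 [  0   2   0  -1  -3  -1  -2  -1   0  -1  -3   2 223 226 232 287 296 302 304 303 301 301 313]
 [ -1   4  -2   0   0   1   0   4  -4   0 148 205 214 220 228 224 290 297 301 303 301 301 287]
 [  0   1  -1   4  -2   4   4   2 146 151 148 198 207 214 219 227 286 292 299 301 298 298   1]
 [  0   3  -1   4   3  88 149 148 148 151 150 193 199 204 214 221 231 288 293 291 296 298 294]
 [ -3   2   5  92  92  94 150 151 148 150 146 186 194 193 209 217 222 229 217   0   1 296 298]
 [  2  89  94  98  97 148 148 147 149 150 175 182 182 199 206 213 219 208 201   0  -2 292 296]
 [ 89  89  96 100 137 148 150 151 151 176 176 173 176 192 199 206 200 158 148   2  -1  -3 296]
 [ 89  99 101 104 141 147 151 150 174 173 176 175 176 185 194 192 148 148 149  -2   2   1   0]
 [ 95  97 103 105 141 150 153 161 170 175 177 174 173 167 153 149 149 148 146 148   0   1   1]
 [ 96 100 104 124
[... 770 characters left out ...]
 504 501 526 527 558 560 556 393]
 [462 460 496 519 514 508 527 530 533 526 409 560]
 [514 512 526 528 523 531 526 533 529 499 417 565]
 [525 524 536 537 541 539 533 519 512 506 428 423]
 [534 533 541 543 544 540 530 524 519 516 437 432]
 [543 543 544 550 548 543 537 534 528 523 447 442]]
y
[[141 150 159 167 176 185 193 192 196 202 208 213]
 [146 155 163 172 181 190 189 196 199 205 211 217]
 [151 160 168 177 182 189 194 200 203 209 215 246]
 [156 164 172 178 186 193 198 204 211 218 242 224]
 [160 168 175 182 189 196 203 209 216 227 247 228]
 [165 172 179 186 193 199 207 215 223 230 251 259]
 [169 177 183 190 197 204 212 219 227 234 255 264]
 [173 181 188 194 201 209 216 223 231 238 260 268]]
```

View pics/crop3.png

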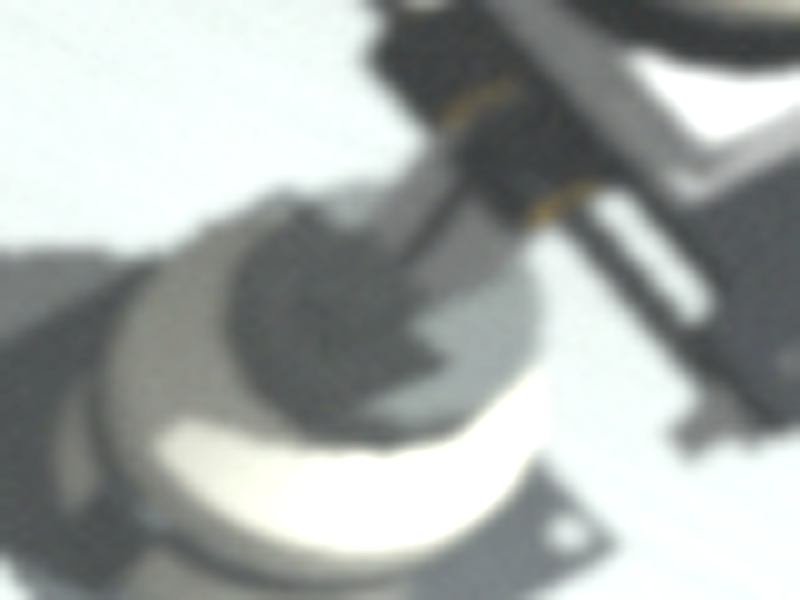

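The crop shows the fingers at (420,240) ending around z ≈ 0.18. That is above the bar, not beside it, although telemetry says the tips are at 0.153. I'll measure the real fingertip position from the clouds.

```bash
python3 - <<'E'
from h import *
np.set_printoptions(linewidth=200)
for n in('scene','top'):
    P=cloud(load(n)); X=P.reshape(-1,3)
    near=np.hypot(X[:,0]-.521,X[:,1]-.207)<.04
    w=np.radians(-28.6)
    for a in range(150,320,10):
        m=near&(X[:,2]>a/1000)&(X[:,2]<(a+10)/1000)
        if m.sum()>1:
            d=X[m][:,:2]-[.5209,.2068]
            tx=(d@[np.cos(w),np.sin(w)])*1000; ty=(d@[np.sin(w),-np.cos(w)])*1000
            print(n,a,m.sum(),'tx',np.percentile(tx,[2,50,98]).round(1),'ty',np.percentile(ty,[2,50,98]).round(1))
s=telemetry.state();print(s['joint_positions'].round(2),s['ee_pos'])
E
```

```text
scene 150 113 tx [-20.5   9.   27. ] ty [-27.9  -6.2  25.9]
scene 160 21 tx [ 5.8 22.8 25.7] ty [-6.8 -2.7  7.6]
scene 170 74 tx [ 3.7 15.2 24.5] ty [-6.6  0.9  9.3]
scene 180 12 tx [ 7.3 10.  10.7] ty [-10.2   3.6  10.2]
scene 190 41 tx [-3.2 10.  11.5] ty [-11.9   0.6  13.6]
scene 200 33 tx [-4.4  9.7 11.4] ty [-12.2  -2.8  14.1]
scene 210 34 tx [-5.2  9.6 11.1] ty [-12.3  -4.4  11.9]
scene 220 33 tx [ 1.3  9.7 12.6] ty [-12.2  -0.5  12.5]
scene 230 12 tx [ 9.6 10.8 12.6] ty [-8.5  8.2 12.6]
scene 240 4 tx [10.8 11.3 11.6] ty [ 8.6  9.7 10.9]
scene 270 5 tx [ 6.8  9.9 13.3] ty [-23.  -22.6   3.2]
scene 280 40 tx [11.1 33.8 35.8] ty [-22.7   2.7  20.7]
scene 290 106 tx [17.6 30.1 35.3] ty [-30.1  -2.3  29.4]
scene 300 180 tx [19.4 26.7 35.3] ty [-22.5   0.3  23.2]
scene 310 86 tx [17.9 23.4 25. ] ty [-31.7  -3.3  29.9]
top 150 9 tx [25.3 27.1 29. ] ty [-10.4  -5.    1.6]
top 170 44 tx [-25.4 -17.3   9. ] ty [-8.3 -1.4  4.6]
top 180 2 tx [9.5 9.6 9.7] ty [-6.5 -0.3  5.8]
top 190 6 tx [-7.8  0.8  9.6] ty [-8.9 12.7 13.4]
top 200 20 tx [-8.7  2.3  9.7] ty [ 5.1 13.1 13.8]
top 210 18 tx [-8.3 -0.2  8.6] ty [11.9 13.2 13.9]
top 220 18 tx [-8.1  0.7  9.6] ty [ 9.5 13.1 14.4]
top 230 21 tx [-8.5  0.2  8.9] ty [13.1 13.6 15. ]
top 240 13 tx [-8.7  1.5  9.2] ty [12.9 13.7 14.8]
top 270 19 tx [-11.2   0.7  10.8] ty [22.8 23.6 24.8]
top 280 40 tx [-16.7   4.2  33.5] ty [-16.   23.8  25.2]
top 290 96 tx [-29.7  11.5  33.5] ty [-6.5 23.8 30. ]
top 300 180 tx [-30.2  12.1  33.3] ty [-7.6 19.7 31.8]
top 310 82 tx [-20.   -2.   22.9] ty [15.7 21.8 35.2]
[ 1.5860e+01  6.6700e+00  7.9540e+01 -1.0000e-02  9.3790e+01  1.3448e+02] [0.52084547 0.20677849 0.17157567]
```

Laterally the fingers are centred on the bar to within 1 mm. In height the tool is about 25 mm above what telemetry implies, and the closed tips hover just over the bar. I'll open and measure the tips directly.

jog_arm([
  [0,0,0,0],
  [0,0,0,0],
  [0,0,0,0],
  [0,0,0,0],
], claw=-0.1)

```text
t: 5.55
ee_pos: [0.5208, 0.2068, 0.1715]
tcp_rot: [180.0, -0.0, -28.6]
ft_force: [-1.1, 0.0, -0.4]
grip_width: 0.0373
```

```bash
python3 - <<'E'
from h import *
s=cap('scene');t=cap('top')
for n in('scene','top'):
    X=cloud(load(n)).reshape(-1,3); w=np.radians(-28.6); d=X[:,:2]-[.5209,.2068]
    tx=(d@[np.cos(w),np.sin(w)])*1000; ty=(d@[np.sin(w),-np.cos(w)])*1000; z=X[:,2]*1000
    for side in(1,-1):
        m=(abs(tx)<12)&(side*ty>17)&(side*ty<42)&(z>154)&(z<260)
        print(n,side,m.sum(),'z',np.sort(z[m])[:14].round(),'tx',np.percentile(tx[m],[2,98]).round(1),'ty',np.percentile(ty[m],[2,98]).round(1))
go(.52,.207,.17)
E
```

```text
scene 1 122 z [182. 184. 184. 184. 186. 187. 188. 189. 189. 190. 190. 192. 192. 192.] tx [-5.5 11.3] ty [18.9 30. ]
scene -1 85 z [182. 184. 185. 185. 186. 189. 189. 190. 192. 193. 193. 194. 195. 195.] tx [-5.3 11.3] ty [-30.1 -17.5]Traceback (most recent call last):
  File "<stdin>", line 8, in <module>
    return _quantile_unchecked(
        a, q, axis, out, overwrite_input, method, keepdims, weights)
    return _ureduce(a,
                    func=_quantile_ureduce_func,
    ...<5 lines>...
                    overwrite_input=overwrite_input,
                    method=method)
    r = func(a, **kwargs)
    result = _quantile(arr,
                       quantiles=q,
    ...<2 lines>...
                       out=out,
                       weights=wgt)
    slices_having_nans = np.isnan(arr[-1, ...])
                                  ~~~^^^^^^^^^
IndexError: index -1 is out of bounds for axis 0 with size 0
```

The tips are really at z ≈ 0.182, so true z is about reported + 28 mm. Disc contact should come about 33 mm lower. Down 26 mm, then I feel for it.

jog_arm([
  [0,0,0.008,0],
  [0,0,0.01,0],
  [0,0,0.008,0],
  [0,0,0,0],
])

```text
t: 6.15
ee_pos: [0.5201, 0.2065, 0.144]
tcp_rot: [179.9, 0.1, -28.6]
ft_force: [0.3, 0.1, 0.1]
grip_width: 0.0424
```

jog_arm([
  [0,0,0.0015,0],
  [0,0,0.0015,0],
  [0,0,0,0],
])

```text
t: 6.52
ee_pos: [0.5209, 0.2068, 0.1427]
tcp_rot: [-180.0, -0.0, -28.6]
ft_force: [-0.7, -0.2, -1.0]
grip_width: 0.0427
```

```bash
python3 - <<'E'
from h import *
go(.52,.207,.17)
s=cap('scene')
for n in('scene',):
    X=cloud(load(n)).reshape(-1,3); w=np.radians(-28.6); d=X[:,:2]-[.5209,.2068]
    tx=(d@[np.cos(w),np.sin(w)])*1000; ty=(d@[np.sin(w),-np.cos(w)])*1000; z=X[:,2]*1000
    for side in(1,-1):
        m=(abs(tx)<12)&(side*ty>17)&(side*ty<42)&(z>152)&(z<260)
        print(n,side,m.sum(),'z',np.sort(z[m])[:14].round())
E
```

```text
t 6.53 p [0.5209 0.2068 0.1427] rot [-1.7999e+02 -1.0000e-02 -2.8620e+01] F [-0.7 -0.2 -1. ] T [ 0.04  0.02 -0.  ] g 0.0427
tool delta [-0.0009  0.0002 -0.0273] turn None
scene 1 118 z [152. 155. 155. 156. 156. 157. 158. 159. 160. 161. 161. 162. 162. 163.]
scene -1 74 z [155. 156. 160. 160. 161. 161. 162. 162. 164. 164. 164. 165. 165. 166.]
```

jog_arm([
  [0,0,0.001,0],
  [0,0,0.001,0],
  [0,0,0,0],
])

```text
t: 6.95
ee_pos: [0.5208, 0.2067, 0.1404]
tcp_rot: [180.0, 0.0, -28.6]
ft_force: [0.5, -0.3, -0.7]
grip_width: 0.0423
```

jog_arm([
  [0,0,0.001,0],
  [0,0,0.001,0],
  [0,0,0,0],
])

```text
t: 7.32
ee_pos: [0.5209, 0.2068, 0.1394]
tcp_rot: [-180.0, -0.0, -28.6]
ft_force: [-2.0, -0.6, 3.6]
grip_width: 0.0424
```

Contact with the disc comes at reported z ≈ 0.1395. Closing on the bar.

jog_arm([
  [0,0,0,0],
  [0,0,0,0],
  [0,0,0,0],
  [0,0,0,0],
], claw=-1, squeeze=10)

```text
t: 7.82
ee_pos: [0.5214, 0.2066, 0.1393]
tcp_rot: [-180.0, -0.1, -28.6]
ft_force: [-0.5, 0.4, 5.6]
grip_width: 0.0162
```

jog_arm([
  [0,0,0,0],
  [0,0,0,0],
], squeeze=30)

```text
t: 8.07
ee_pos: [0.5214, 0.2066, 0.1393]
tcp_rot: [-180.0, -0.1, -28.6]
ft_force: [-1.0, -1.4, 5.3]
grip_width: 0.0159
```

```bash
python3 - <<'E'
from h import *
go(.52,.207,.17)
E
```

```text
t 8.07 p [0.5214 0.2066 0.1393] rot [-1.7997e+02 -9.0000e-02 -2.8630e+01] F [-1.  -1.4  5.3] T [-0.1   0.13  0.06] g 0.0159
tool delta [-0.0014  0.0003 -0.0307] turn None
```

Gripped at 16 mm. Pressing down toward about 14 N.

jog_arm([
  [0,0,0.001,0],
  [0,0,0.001,0],
  [0,0,0.001,0],
  [0,0,0,0],
])

```text
t: 8.57
ee_pos: [0.5214, 0.2066, 0.1374]
tcp_rot: [-179.9, -0.1, -28.6]
ft_force: [-1.9, -1.6, 9.1]
grip_width: 0.0158
```

jog_arm([
  [0,0,0.001,0],
  [0,0,0,0],
  [0,0,0,0],
])

```text
t: 8.95
ee_pos: [0.5214, 0.2066, 0.1368]
tcp_rot: [-179.9, -0.1, -28.6]
ft_force: [-1.6, -1.7, 9.9]
grip_width: 0.0158
```

jog_arm([
  [0,0,0.001,0],
  [0,0,0.001,0],
  [0,0,0,0],
  [0,0,0,0],
])

```text
t: 9.45
ee_pos: [0.5214, 0.2066, 0.1356]
tcp_rot: [-179.9, -0.1, -28.6]
ft_force: [-2.6, -1.4, 12.7]
grip_width: 0.0157
```

jog_arm([
  [0,0,0.001,0],
  [0,0,0,-2],
  [0,0,0,-3],
  [0,0,0,-3],
  [0,0,0,0],
])

```text
t: 10.07
ee_pos: [0.5222, 0.2074, 0.1352]
tcp_rot: [-179.8, -0.2, -20.6]
ft_force: [-2.3, -0.2, 12.9]
grip_width: 0.016
```

```bash
python3 - <<'E'
from h import *
go(.52,.207,.17)
E
```

```text
t 10.07 p [0.5222 0.2074 0.1352] rot [-179.8    -0.25  -20.6 ] F [-2.3 -0.2 12.9] T [-0.11  0.52  0.03] g 0.016
tool delta [-0.002   0.0011 -0.0348] turn None
```

The cap turns freely, with Tz ≈ 0. There is a slight sideways load toward −x, so I shift 1 mm and keep turning.

jog_arm([
  [-0.0009,0.0003,0.0004,-4],
  [0,0,0,-4],
  [0,0,0,-4],
  [0,0,0,-4],
  [0,0,0,-4],
  [0,0,0,0],
])

```text
t: 10.82
ee_pos: [0.5222, 0.208, 0.1353]
tcp_rot: [-179.8, -0.4, -0.6]
ft_force: [-0.3, 0.5, 13.3]
grip_width: 0.0159
```

```bash
python3 - <<'E'
from h import *
go(.52,.207,.17)
E
```

```text
t 10.82 p [0.5222 0.208  0.1353] rot [-179.81   -0.44   -0.58] F [-0.3  0.5 13.3] T [0.12 0.22 0.02] g 0.0159
tool delta [-0.0022  0.0011 -0.0347] turn None
```

jog_arm([
  [0,0,0.0005,-4],
  [0,0,0,-4],
  [0,0,0,-4],
  [0,0,0,-4],
  [0,0,0,0],
])

```text
t: 11.45
ee_pos: [0.5222, 0.2083, 0.135]
tcp_rot: [-179.9, -0.5, 15.4]
ft_force: [-1.5, 1.8, 14.3]
grip_width: 0.0161
```

```bash
python3 - <<'E'
from h import *
go(.52,.207,.17)
E
```

```text
t 11.45 p [0.5222 0.2083 0.135 ] rot [-179.92   -0.49   15.43] F [-1.5  1.8 14.3] T [ 0.2   0.32 -0.03] g 0.0161
tool delta [-0.0025  0.0006 -0.035 ] turn None
```

jog_arm([
  [0,0,0,-2],
  [0,0,0,-2],
  [0,0,0,-1],
  [0,0,0,0],
])

```text
t: 11.95
ee_pos: [0.5222, 0.2083, 0.135]
tcp_rot: [-180.0, -0.5, 20.4]
ft_force: [0.2, 1.0, 13.6]
grip_width: 0.0158
```

```bash
python3 - <<'E'
from h import *
go(.52,.207,.17)
E
```

```text
t 11.95 p [0.5222 0.2083 0.135 ] rot [-179.96   -0.5    20.4 ] F [ 0.2  1.  13.6] T [ 0.16  0.3  -0.01] g 0.0158
tool delta [-0.0025  0.0004 -0.035 ] turn None
```

jog_arm([
  [0,0,0,-2],
  [0,0,0,-1],
  [0,0,0,0],
])

```text
t: 12.32
ee_pos: [0.5222, 0.2083, 0.135]
tcp_rot: [-180.0, -0.5, 23.4]
ft_force: [-0.9, 1.0, 13.8]
grip_width: 0.0159
```

```bash
python3 -c "
from h import *
go(.52,.207,.17)"
```

```text
t 12.32 p [0.5222 0.2083 0.135 ] rot [-179.98   -0.5    23.4 ] F [-0.9  1.  13.8] T [ 0.27  0.28 -0.08] g 0.0159
tool delta [-0.0026  0.0003 -0.035 ] turn None
```

jog_arm([
  [0,0,0,-1.5],
  [0,0,0,-1.5],
  [0,0,0,0],
])

```text
t: 12.7
ee_pos: [0.5222, 0.2083, 0.135]
tcp_rot: [180.0, -0.5, 26.4]
ft_force: [-0.8, 0.6, 12.7]
grip_width: 0.0159
```

```bash
python3 -c "
from h import *
go(.52,.207,.17)"
```

```text
t 12.7 p [0.5222 0.2083 0.135 ] rot [180.   -0.5  26.4] F [-0.8  0.6 12.7] T [ 0.25  0.29 -0.08] g 0.0159
tool delta [-0.0026  0.0002 -0.035 ] turn None
```

jog_arm([
  [0,0,0,-1.5],
  [0,0,0,-1.5],
  [0,0,0,0],
])

```text
t: 13.08
ee_pos: [0.5221, 0.2084, 0.135]
tcp_rot: [180.0, -0.5, 29.4]
ft_force: [-0.8, 1.4, 14.0]
grip_width: 0.016
```

```bash
python3 -c "
from h import *
go(.52,.207,.17)"
```

```text
t 13.07 p [0.5221 0.2084 0.135 ] rot [179.99  -0.5   29.41] F [-0.8  1.4 14. ] T [ 0.3   0.35 -0.06] g 0.016
tool delta [-0.0025  0.0002 -0.035 ] turn None
```

jog_arm([
  [0,0,0,-1.5],
  [0,0,0,-1.5],
  [0,0,0,0],
])

```text
t: 13.45
ee_pos: [0.522, 0.2085, 0.135]
tcp_rot: [180.0, -0.5, 32.4]
ft_force: [-1.0, 2.4, 13.8]
grip_width: 0.0158
```

```bash
python3 -c "
from h import *
go(.52,.207,.17)"
```

```text
t 13.45 p [0.522  0.2085 0.135 ] rot [179.98  -0.48  32.41] F [-1.   2.4 13.8] T [ 0.29  0.41 -0.06] g 0.0158
tool delta [-0.0025  0.0002 -0.035 ] turn None
```

jog_arm([
  [0,0,0,-1.5],
  [0,0,0,-1.5],
  [0,0,0,0],
])

```text
t: 13.82
ee_pos: [0.5219, 0.2086, 0.1349]
tcp_rot: [180.0, -0.5, 35.4]
ft_force: [-1.9, 2.2, 14.1]
grip_width: 0.0158
```

```bash
python3 -c "
from h import *
go(.52,.207,.17)"
```

```text
t 13.82 p [0.5219 0.2086 0.1349] rot [179.97  -0.47  35.41] F [-1.9  2.2 14.1] T [ 0.28  0.41 -0.03] g 0.0158
tool delta [-0.0024  0.0002 -0.0351] turn None
```

jog_arm([
  [0,0,0,-1.5],
  [0,0,0,-1.5],
  [0,0,0,0],
])

```text
t: 14.2
ee_pos: [0.5218, 0.2086, 0.1349]
tcp_rot: [179.9, -0.5, 38.4]
ft_force: [-1.0, 2.6, 14.3]
grip_width: 0.0156
```

```bash
python3 -c "
from h import *
go(.52,.207,.17)"
```

```text
t 14.2 p [0.5218 0.2086 0.1349] rot [179.95  -0.46  38.42] F [-1.   2.6 14.3] T [ 0.31  0.39 -0.11] g 0.0156
tool delta [-0.0024  0.0001 -0.0351] turn None
```

jog_arm([
  [0,0,0,-1.5],
  [0,0,0,-1.5],
  [0,0,0,0],
])

```text
t: 14.58
ee_pos: [0.5218, 0.2086, 0.1349]
tcp_rot: [179.9, -0.5, 41.4]
ft_force: [-1.5, 2.1, 13.9]
grip_width: 0.0162
```

```bash
python3 -c "
from h import *
go(.52,.207,.17)"
```

```text
t 14.57 p [0.5218 0.2086 0.1349] rot [179.92  -0.46  41.42] F [-1.5  2.1 13.9] T [0.34 0.4  0.  ] g 0.0162
tool delta [-0.0024  0.     -0.0351] turn None
```

jog_arm([
  [0,0,0,-1.5],
  [0,0,0,-1.5],
  [0,0,0,0],
])

```text
t: 14.95
ee_pos: [0.5218, 0.2085, 0.1349]
tcp_rot: [179.9, -0.5, 44.4]
ft_force: [-0.9, 1.2, 13.7]
grip_width: 0.0157
```

```bash
python3 -c "
from h import *
go(.52,.207,.17)"
```

```text
t 14.95 p [0.5218 0.2085 0.1349] rot [179.89  -0.45  44.41] F [-0.9  1.2 13.7] T [ 0.3   0.41 -0.02] g 0.0157
tool delta [-0.0024 -0.0002 -0.0351] turn None
```

jog_arm([
  [0,0,0,-1.5],
  [0,0,0,-1.5],
  [0,0,0,0],
])

```text
t: 15.32
ee_pos: [0.5219, 0.2085, 0.1349]
tcp_rot: [179.9, -0.5, 47.4]
ft_force: [-1.4, 1.8, 14.2]
grip_width: 0.0158
```

```bash
python3 -c "
from h import *
go(.52,.207,.17)"
```

```text
t 15.32 p [0.5219 0.2085 0.1349] rot [179.86  -0.45  47.41] F [-1.4  1.8 14.2] T [ 0.31  0.37 -0.08] g 0.0158
tool delta [-0.0024 -0.0004 -0.0351] turn None
```

jog_arm([
  [0,0,0,-1.5],
  [0,0,0,-1.5],
  [0,0,0,0],
])

```text
t: 15.7
ee_pos: [0.5214, 0.2088, 0.1349]
tcp_rot: [179.9, -0.4, 50.4]
ft_force: [-2.4, 2.1, 14.9]
grip_width: 0.0158
```

```bash
python3 -c "
from h import *
go(.52,.207,.17)"
```

```text
t 15.7 p [0.5214 0.2088 0.1349] rot [179.92  -0.43  50.41] F [-2.4  2.1 14.9] T [ 0.46  0.61 -0.14] g 0.0158
tool delta [-0.0023  0.0001 -0.0351] turn None
```

The TCP moved sideways a little and Tz dropped to −0.14, so the first touch of a stop is likely. Smaller steps from here.

jog_arm([
  [0,0,0,-1],
  [0,0,0,-0.5],
  [0,0,0,0],
])

```text
t: 16.08
ee_pos: [0.5211, 0.209, 0.1349]
tcp_rot: [179.9, -0.4, 51.9]
ft_force: [-3.9, 2.0, 14.3]
grip_width: 0.0157
```

```bash
python3 -c "
from h import *
go(.52,.207,.17)"
```

```text
t 16.07 p [0.5211 0.209  0.1349] rot [179.94  -0.42  51.89] F [-3.9  2.  14.3] T [ 0.53  0.76 -0.28] g 0.0157
tool delta [-0.0023  0.0004 -0.0351] turn None
```

jog_arm([
  [0,0,0,-1],
  [0,0,0,-0.5],
  [0,0,0,0],
])

```text
t: 16.45
ee_pos: [0.521, 0.2091, 0.1349]
tcp_rot: [179.9, -0.4, 53.3]
ft_force: [-3.7, 3.8, 14.9]
grip_width: 0.0158
```

```bash
python3 -c "
from h import *
go(.52,.207,.17)"
```

```text
t 16.45 p [0.521  0.2091 0.1349] rot [179.95  -0.43  53.34] F [-3.7  3.8 14.9] T [ 0.65  0.71 -0.58] g 0.0158
tool delta [-0.0023  0.0004 -0.0351] turn None
```

End stop felt: Tz −0.58 at about 80° past the start, and yaw starting to lag. I back off 1.2° and lift slowly.

jog_arm([
  [0,0,0,1.2],
  [0,0,-0.002,0],
  [0,0,-0.002,0],
  [0,0,-0.002,0],
  [0,0,-0.002,0],
  [0,0,0,0],
])

```text
t: 17.2
ee_pos: [0.5206, 0.2086, 0.1387]
tcp_rot: [-180.0, -0.2, 52.2]
ft_force: [1.4, 5.6, 3.3]
grip_width: 0.0153
```

```bash
python3 -c "
from h import *
go(.52,.207,.17)"
```

```text
t 17.2 p [0.5206 0.2086 0.1387] rot [-179.95   -0.23   52.19] F [1.4 5.6 3.3] T [ 1.   -0.29 -0.31] g 0.0153
tool delta [-0.0017  0.0005 -0.0313] turn None
```

jog_arm([
  [0.0008,-0.0006,0,0.5],
  [0,0,-0.0015,0],
  [0,0,-0.0015,0],
  [0,0,0,0],
])

```text
t: 17.7
ee_pos: [0.5199, 0.2075, 0.1403]
tcp_rot: [-180.0, 0.1, 51.7]
ft_force: [3.6, 3.4, -3.2]
grip_width: 0.016
```

```bash
python3 -c "
from h import *
go(.52,.207,.17)"
```

```text
t 17.7 p [0.5199 0.2075 0.1403] rot [-1.7999e+02  7.0000e-02  5.1660e+01] F [ 3.6  3.4 -3.2] T [ 0.63 -0.95 -0.21] g 0.016
tool delta [-0.0003  0.0003 -0.0297] turn None
```

jog_arm([
  [0.0012,0.0002,0,0],
  [0,0,-0.001,0],
  [0,0,0,0],
])

```text
t: 18.08
ee_pos: [0.5201, 0.2076, 0.1416]
tcp_rot: [-180.0, 0.2, 51.7]
ft_force: [2.0, -0.5, -6.4]
grip_width: 0.016
```

```bash
python3 -c "
from h import *
go(.52,.207,.17)"
```

```text
t 18.07 p [0.5201 0.2076 0.1416] rot [-179.97    0.19   51.66] F [ 2.  -0.5 -6.4] T [-0.2  -0.5  -0.21] g 0.016
tool delta [-0.0005  0.0004 -0.0284] turn None
```

```bash
python3 - <<'E'
from h import *
s=cap('scene');t=cap('top')
for n in('scene','top'):
    X=cloud(load(n)).reshape(-1,3); w=np.radians(51.7); d=X[:,:2]-[.5205,.207]
    tx=(d@[np.cos(w),np.sin(w)])*1000; ty=(d@[np.sin(w),-np.cos(w)])*1000; z=X[:,2]*1000; r=np.hypot(tx,ty)
    m=(r<30)&(z>138)&(z<158)&(abs(ty)>10)
    if m.sum()>8:
        A=np.c_[tx[m],ty[m],np.ones(m.sum())]; print(n,'disc',m.sum(),np.median(z[m]).round(2),np.linalg.lstsq(A,z[m],rcond=None)[0].round(4))
    m=(abs(ty)<6)&(abs(tx)>12)&(abs(tx)<24)&(z>166)&(z<185)
    if m.sum():print(n,'bar top',m.sum(),np.median(z[m]).round(2),'at tx',np.median(tx[m]).round(1))
E
```

```text
scene disc 122 150.17 [-1.435000e-01 -3.290000e-02  1.524632e+02]
scene bar top 31 177.08 at tx 18.4
top disc 202 150.82 [ 9.000000e-03 -7.400000e-03  1.510599e+02]
top bar top 41 176.65 at tx -17.2
```

The cap has risen about 2.4 mm with the tool, so it is out of the locked height and only dragging. I ease the torque slightly and keep lifting.

jog_arm([
  [0.0003,-0.0002,0,0.7],
  [0,0,-0.001,0],
  [0,0,-0.001,0],
  [0,0,0,0],
])

```text
t: 18.68
ee_pos: [0.5208, 0.2092, 0.1453]
tcp_rot: [180.0, -0.0, 51.0]
ft_force: [-1.4, -0.5, -2.1]
grip_width: 0.0156
```

```bash
python3 -c "
from h import *
go(.52,.207,.17)"
```

```text
t 18.68 p [0.5208 0.2092 0.1453] rot [ 1.800e+02 -3.000e-02  5.099e+01] F [-1.4 -0.5 -2.1] T [-0.25  0.02 -0.08] g 0.0156
tool delta [-0.0022  0.0007 -0.0247] turn None
```

Free: the cap is up 6 mm with almost no resistance. Lifting on up gently.

jog_arm([
  [0,0,-0.002,0],
  [0,0,-0.003,0],
  [0,0,-0.004,0],
  [0,0,-0.004,0],
  [0,0,0,0],
])

```text
t: 19.3
ee_pos: [0.5213, 0.2092, 0.1587]
tcp_rot: [179.9, -0.1, 51.0]
ft_force: [0.7, 0.4, -1.6]
grip_width: 0.0159
```

jog_arm([
  [0,0,-0.005,0],
  [0,0,-0.01,0],
  [0,0,-0.02,0],
  [0,0,-0.02,0],
  [0,0,-0.02,0],
  [0,0,0,0],
])

```text
t: 20.05
ee_pos: [0.5219, 0.2093, 0.2354]
tcp_rot: [179.8, -0.2, 51.0]
ft_force: [-0.2, -0.3, -1.9]
grip_width: 0.0158
```

```bash
python3 - <<'E'
from h import *
go(.5165,-.1945,.23)
t=cap('top');s=cap('scene')
a=cv2.resize(t['img'][90:290,50:350],None,fx=1.7,fy=1.7);b=cv2.resize(s['img'][230:340,340:460],None,fx=2.4,fy=2.4)
o=np.zeros((340,800,3),np.uint8);o[:,:510]=a;o[:264,510:798]=b
cv2.imwrite('pics/crop4.png',cv2.convertScaleAbs(o,alpha=1.5)[:,:,::-1])
E
```

```text
t 20.05 p [0.5219 0.2093 0.2354] rot [179.83  -0.24  50.98] F [-0.2 -0.3 -1.9] T [-0.03 -0.02  0.03] g 0.0158
tool delta [-0.3172  0.25    0.0054] turn None
```

View pics/crop4.png

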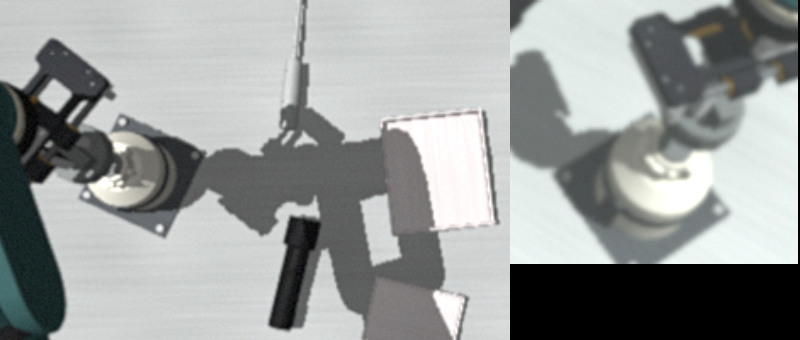

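The cap is off: bare neck at (130,160) in the left part, cap upright in the jaws at (95,155), middle tray at (440,170). Carrying it over the tray.

jog_arm([
  [-0.015,0.012,0,0],
  [-0.03,0.0235,0,0],
  [-0.035,0.0275,0,0],
  [-0.035,0.0275,0,0],
  [-0.035,0.0275,0,0],
  [-0.035,0.0275,0,0],
  [-0.035,0.0275,0,0],
  [-0.035,0.0275,0,0],
  [-0.032,0.026,0,0],
  [-0.0202,0.0155,0,0],
])

```text
t: 21.4
ee_pos: [0.5139, -0.1849, 0.2314]
tcp_rot: [-179.9, 0.1, 50.8]
ft_force: [0.6, -0.7, -0.5]
grip_width: 0.0159
```

jog_arm([
  [-0.01,0.008,0.02,0],
  [0,0,0.04,0],
  [0,0,0.04,0],
  [0,0,0.03,0],
  [0,0,0.02,0],
  [0,0,0,0],
])

```text
t: 22.15
ee_pos: [0.5126, -0.1947, 0.0797]
tcp_rot: [-179.6, 0.1, 50.9]
ft_force: [0.4, 0.6, -0.5]
grip_width: 0.0157
```

```bash
python3 - <<'E'
from h import *
go(.5165,-.1945,.0235)
t=cap('top');s=cap('scene'); p=telemetry.state()['ee_pos']
for n in('scene','top'):
    X=cloud(load(n)).reshape(-1,3); r=np.hypot(X[:,0]-p[0],X[:,1]-p[1]); z=X[:,2]*1000
    m=(r<.045)&(z>30)&(z<140); h,e=np.histogram(z[m],np.arange(30,140,4)); print(n,list(zip(e.astype(int),h)))
    k=(r<.045)&(z>66)&(z<84)&(r>.012); 
    if k.sum()>10: print('disc?',cv2.minEnclosingCircle((X[k][:,:2]*1000).astype(np.float32)))
a=cv2.resize(t['img'][130:250,250:370],(390,390));b=cv2.resize(s['img'][170:290,200:320],(390,390))
cv2.imwrite('pics/crop5.png',cv2.convertScaleAbs(np.hstack([a,b]),alpha=1.5)[:,:,::-1])
E
```

```text
t 22.15 p [ 0.5126 -0.1947  0.0797] rot [-1.7964e+02  1.1000e-01  5.0930e+01] F [ 0.4  0.6 -0.5] T [-0.01 -0.03  0.01] g 0.0157
tool delta [0.0026 0.0029 0.0562] turn None
scene [(np.int64(30), np.int64(0)), (np.int64(34), np.int64(0)), (np.int64(38), np.int64(0)), (np.int64(42), np.int64(0)), (np.int64(46), np.int64(0)), (np.int64(50), np.int64(0)), (np.int64(54), np.int64(0)), (np.int64(58), np.int64(1)), (np.int64(62), np.int64(13)), (np.int64(66), np.int64(19)), (np.int64(70), np.int64(23)), (np.int64(74), np.int64(17)), (np.int64(78), np.int64(20)), (np.int64(82), np.int64(23)), (np.int64(86), np.int64(80)), (np.int64(90), np.int64(125)), (np.int64(94), np.int64(20)), (np.int64(98), np.int64(11)), (np.int64(102), np.int64(17)), (np.int64(106), np.int64(16)), (np.int64(110), np.int64(20)), (np.int64(114), np.int64(78)), (np.int64(118), np.int64(25)), (np.int64(122), np.int64(8)), (np.int64(126), np.int64(14)), (np.int64(130), np.int64(8)), (np.int64(134), np.int64(10))]
disc? ((513.8096923828125, -195.84521484375), 32.710514068603516)
top [(np.int64(30), np.int64(0)), (np.int64(34), np.int64(0)), (np.int64(38), np.int64(0)), (np.int64(42), np.int64(0)), (np.int64(46), np.int64(0)), (np.int64(50), np.int64(0)), (np.int64(54), np.int64(0)), (np.int64(58), np.int64(0)), (np.int64(62), np.int64(0)), (np.int64(66), np.int64(0)), (np.int64(70), np.int64(0)), (np.int64(74), np.int64(0)), (np.int64(78), np.int64(0)), (np.int64(82), np.int64(0)), (np.int64(86), np.int64(0)), (np.int64(90), np.int64(0)), (np.int64(94), np.int64(0)), (np.int64(98), np.int64(0)), (np.int64(102), np.int64(0)), (np.int64(106), np.int64(0)), (np.int64(110), np.int64(0)), (np.int64(114), np.int64(0)), (np.int64(118), np.int64(0)), (np.int64(122), np.int64(0)), (np.int64(126), np.int64(0)), (np.int64(130), np.int64(0)), (np.int64(134), np.int64(0))]
```

View pics/crop5.png

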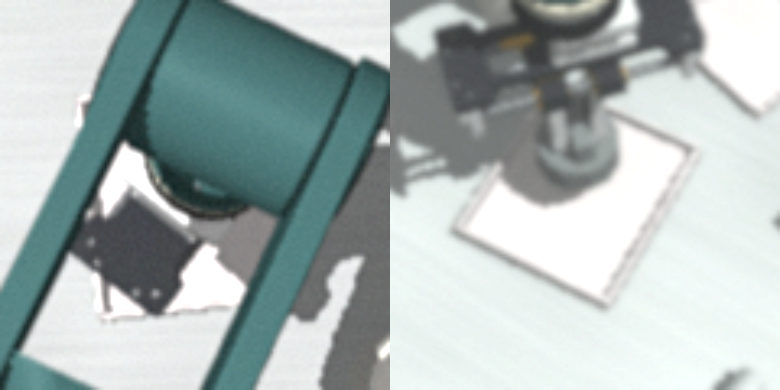

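The cap is over the tray: cap at (575,150) in the scene crop, tray spanning (450–700, 100–310). Its underside is at about 0.061. Going down 50 mm, then feeling for the floor.

jog_arm([
  [0,0,0.01,0],
  [0,0,0.015,0],
  [0,0,0.013,0],
  [0,0,0.008,0],
  [0,0,0.004,0],
  [0,0,0,0],
])

```text
t: 23.0
ee_pos: [0.5153, -0.1948, 0.0324]
tcp_rot: [-180.0, 0.0, 51.0]
ft_force: [0.1, 0.1, -0.8]
grip_width: 0.0158
```

jog_arm([
  [0,0,0.001,0],
  [0,0,0.001,0],
  [0,0,0.001,0],
  [0,0,0,0],
])

```text
t: 23.5
ee_pos: [0.5153, -0.1949, 0.0297]
tcp_rot: [180.0, 0.0, 51.0]
ft_force: [0.0, 0.3, -1.2]
grip_width: 0.0159
```

jog_arm([
  [0,0,0.001,0],
  [0,0,0.001,0],
  [0,0,0.001,0],
  [0,0,0,0],
])

```text
t: 24.0
ee_pos: [0.5153, -0.1948, 0.0265]
tcp_rot: [-180.0, 0.0, 51.0]
ft_force: [0.3, 0.2, -0.6]
grip_width: 0.0158
```

jog_arm([
  [0,0,0.0008,0],
  [0,0,0.0008,0],
  [0,0,0,0],
])

```text
t: 24.38
ee_pos: [0.5153, -0.1948, 0.025]
tcp_rot: [-180.0, 0.0, 51.0]
ft_force: [1.0, 0.5, 0.1]
grip_width: 0.016
```

jog_arm([
  [0,0,0.0008,0],
  [0,0,0.0008,0],
  [0,0,0,0],
])

```text
t: 24.75
ee_pos: [0.5154, -0.1949, 0.0235]
tcp_rot: [180.0, 0.0, 51.0]
ft_force: [-0.2, 0.6, -1.6]
grip_width: 0.0161
```

```bash
python3 - <<'E'
from h import *
go(.5165,-.1945,.0235)
s=cap('scene'); X=cloud(s).reshape(-1,3); r=np.hypot(X[:,0]-.5153,X[:,1]+.1948); z=X[:,2]*1000
m=(r<.03)&(z>26)&(z<40);print('disc z',m.sum(),np.median(z[m]))
E
```

```text
t 24.75 p [ 0.5154 -0.1949  0.0235] rot [179.99   0.    50.98] F [-0.2  0.6 -1.6] T [-0.   -0.04  0.02] g 0.0161
tool delta [ 0.001   0.0006 -0.    ] turn None
disc z 173 33.11915185034175
```

jog_arm([
  [0,0,0.0008,0],
  [0,0,0.0008,0],
  [0,0,0,0],
])

```text
t: 25.18
ee_pos: [0.5154, -0.1949, 0.0234]
tcp_rot: [180.0, 0.0, 51.0]
ft_force: [-2.2, 1.1, 6.5]
grip_width: 0.0157
```

The cap is on the tray floor at 6.5 N. I ease the load, open slightly, and lift away.

jog_arm([
  [0,0,-0.0012,0],
  [0,0,0,0],
])

```text
t: 25.42
ee_pos: [0.5156, -0.195, 0.0234]
tcp_rot: [180.0, -0.0, 51.0]
ft_force: [-0.3, 0.5, 3.4]
grip_width: 0.0159
```

jog_arm([
  [0,0,0,0],
  [0,0,0,0],
  [0,0,0,0],
  [0,0,0,0],
], claw=-0.1)

```text
t: 25.92
ee_pos: [0.5157, -0.1951, 0.0234]
tcp_rot: [179.9, -0.0, 51.0]
ft_force: [0.3, -1.3, 2.9]
grip_width: 0.042
```

jog_arm([
  [0,0,-0.005,0],
  [0,0,-0.01,0],
  [0,0,-0.02,0],
  [0,0,-0.03,0],
  [0,0,-0.04,0],
  [0,0,-0.04,0],
  [0,0,-0.03,0],
  [0,0,0,0],
])

```text
t: 26.92
ee_pos: [0.5166, -0.1954, 0.2015]
tcp_rot: [179.6, -0.1, 51.0]
ft_force: [-0.7, 0.7, -0.0]
grip_width: 0.0424
```

```bash
python3 - <<'E'
from h import *
go(.5165,-.1945,.0235)
s=cap('scene');save(s,'scene9'); X=cloud(s).reshape(-1,3); r=np.hypot(X[:,0]-.5153,X[:,1]+.1948); z=X[:,2]*1000
for a,b in((27,38),(52,66)):
    m=(r<.045)&(z>a)&(z<b);print(a,m.sum(),np.median(z[m]),cv2.minEnclosingCircle((X[m][:,:2]*1000).astype(np.float32)))
m=(np.hypot(X[:,0]-.5165,X[:,1]+.1945)<.13)&(z>13)&(z<22)&(r>.05);print('tray',cv2.minAreaRect((X[m][:,:2]*1000).astype(np.float32)))
E
```

```text
t 26.93 p [ 0.5166 -0.1954  0.2015] rot [ 1.7964e+02 -8.0000e-02  5.0990e+01] F [-0.7  0.7 -0. ] T [-0.   -0.05 -0.03] g 0.0424
tool delta [ 0.0006 -0.0007  0.178 ] turn None
27 311 32.68427767418913 ((514.806640625, -195.96141052246094), 33.11507034301758)
52 115 58.322492428426685 ((513.054931640625, -194.91403198242188), 25.71968650817871)
tray ((516.5465087890625, -195.71786499023438), (161.6507110595703, 141.7174072265625), 5.094274997711182)
```

View pics/scene9.png

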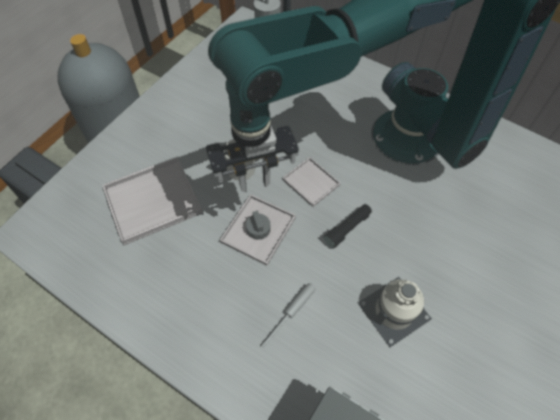

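The cap stands upright in the middle tray at (258,226). The bottle is open at (405,295), the torch and screwdriver look unmoved, and the gripper is clear. Handing in.

```bash
python3 -c "
from plant import close_job
print(close_job())"
```

```text
the job is handed in; nothing more can be done
None
```

The cap is off the bottle and stands upright near the centre of the middle-sized tray. I handed the job in at about 27 s of robot time; no verdict was reported.

**Opening:** I pressed the cap down at about 13–15 N and turned it anticlockwise. It met the end stop about 80° from the start, where the torque rose to 0.6 N m. I backed off about 2°, and the cap came away with a drag of at most about 6.5 N.

**Setting down:** It touched the tray floor at 6.5 N, and I opened the jaws and lifted clear.

**Last checks:**
- The disc is level with its top at z ≈ 0.0327 m, against 0.032 m expected. The cap centre is about (0.514, −0.195) m.
- The tray moved no more than about 1 mm.
- In the last picture the torch and screwdriver look unmoved.
- The mug was hidden behind the arm in that picture, so I could not see it at the end. The tool never went near it.

**What disagreed:** The reported TCP height read about 28 mm lower than the cameras showed. Because of that, my first attempt to grip closed on air just above the wing bar, with no measurable contact force. After that I set heights by camera and by touch.

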